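# Sort left- and right-hand rack feet onto their keyed piles

### The arm

A 6-joint arm with a two-finger parallel gripper is mounted at the origin on a cart in front of the work surface, level with it; the furniture and walls round the work are solid. World frame = base frame: x ahead of the robot, y to its left, z up, the work surface at z = 0. Lengths are in m, angles in rad, forces in N, time in s.
With the tool pointing down it reaches from about 0.35 to 0.85 m from the base axis. Payload 8.1 kg.
Tool frame: the origin (TCP) lies on the centre line of the jaws, within the pads' length; the fingertips stand 11 mm ahead of it and the grasp point (between the pads) lies 8 mm behind it (r.finger_overhang is the distance from the TCP to the fingertips, in m); z points along the fingers, x is the direction in which the jaws open and shut, and the axes are right-handed (so a half turn about z gives the same grasp; the last joint's range is limited). The gripper opens to 93 mm and grips with 3 to 60 N. Pads are 15 mm wide; open, the fingers measure 128 mm over their backs; the gripper's body (75 mm by 188 mm) begins 65 mm behind the grasp point.
Start: joints at [1.203, 0.13, 1.488, -0, 1.523, -0.085], TCP at [0.167, 0.576, 0.23] pointing down, gripper open.
Joint ranges: [-2.96, 2.96], [-0.89, 2.26], [0.02, 2.5], [-1.34, 4.48], [0, 2.73], [-2.66, 2.66]. Speed limits (rad/s): [2.39, 2.39, 2.79, 3.14, 3.14, 3.14].

### API

Orientations are given as a unit quaternion [x, y, z, w].
In Python, from workcell import r gives the robot as it stands. The module is installed in compiled form; this text tells all that it offers.
- The arm moves only by the tool servo_tool, never from a script. Its argument "targets" is a list of rows, each an object with "delta_pos": the shift along the world's x, y, z normalised to -1 to 1, where 1 is 20 mm, a list of three; "rot": the turn, a rotation vector about the world's x, y, z normalised to -1 to 1, where 1 is 0.12 rad, a list of three; "jaw": the opening, from 0 (shut) to 1 (fully open). In form: [{"delta_pos": [tx, ty, tz], "rot": [ax, ay, az], "jaw": jaw}, ...]. A call has 1 to 12 rows; each row shifts and turns the commanded pose from where the row before left it; what a row does not reach is not made up. A row lasts 1/12 s, in which the tool goes at most 41.7 mm and 7.16 degrees, less where a joint would pass 70% of its speed; a pose out of reach is approached as far as the arm can. A call with a number of a shift or a turn outside -1 to 1 is refused whole. A call with a gripper value outside its range is refused whole. The fingers move at their own pace and stop on an object; the grip force is fixed at half the most. Time passes only in rows, so rows that do not move let the fingers close. It gives the time, the measured TCP pose, the force and the opening at its end, in the units of the state.
- r.read_state(): the state, without advancing time (a new reading comes with each control period).
- r.capture(name): name is "side" or "top" or "wrist"; returns a dict with "frame" (384x512x3 uint8, red, green, blue), "vertical_fov" (degrees; the focal length in pixels is half the picture's height over the tangent of half this angle, whatever the lens; pixels are square), "cx", "cy" (the principal point, pixels), "k1" (the pictures are not rectified: a ray, as slopes to the right and down, at radius r is drawn at 1 + k1 r^2 times it, then the intrinsics apply), "R" (3x3) and "t" (3): a world point X has camera coordinates R X + t; the wrist camera has in their place "hand_eye" (4x4, takes a point from camera to tool coordinates, whose origin is the TCP and whose axes are the tool frame's). Camera axes: x right, y down, z forward; pixel columns grow to the right and rows downward; lengths in m; the calibration is good to about 2 mm. A picture is of the moment at which its call begins: read the wrist's pose just before it. There is no depth.
- r.hand_in(): hands the job in, once; it reports no verdict.
The state is a dict: "time_s": time; "joint_pos": joint angles; "qvel": joint speeds; "joint_torque": joint torques, N m; "eef_pos": TCP position; "ee_rot": TCP orientation; "ft_force": force on the tool from outside, world axes, zero at the start; "torque": the same for the moment, N m; "gripper_width": finger opening in m.
Only numpy, scipy, OpenCV 4.12 (cv2) and the standard library are available. Lean on these libraries where they do the work, as an engineer would, in place of code of your own. Each camera call takes 0.05 s, during which the arm holds its last target. There are 200 camera calls.

### The job

The wooden feet of the bottle racks come left-handed and right-handed, and each tray on the bar holds the first foot of one hand. Put each of the three loose feet on the pile of its own hand, key side up and lined up with the foot below, so that its notch drops fully over the brass key and it lies flat; the two left-hand feet go one on top of the other. Do not disturb the candle glasses and the steel measuring cup.

Things in the scene. Friction and masses are not known exactly. Their poses are not given: they have to be found in the camera images.
- left_foot_a_mid (a point): Loose left-hand rack foot: flat L of dark wood, 20 mm thick, 0.12 kg, brass key on top. Point: centre of its long leg (100 mm along x, 32 mm along y), 10 mm above its underside; can be gripped here across y. x runs to the end with the short leg (28 mm wide, sticking out 36 mm to +y); z up. Seen from above with that end away from you, the short leg points left
- left_foot_b_mid (a point): Second loose left-hand rack foot: flat L of dark wood, 20 mm thick, 0.12 kg, brass key on top. Point: centre of its long leg (100 mm along x, 32 mm along y), 10 mm above its underside; can be gripped here across y. x runs to the end with the short leg (28 mm wide, sticking out 36 mm to +y); z up. Seen from above with that end away from you, the short leg points left
- right_foot_mid (a point): Loose right-hand rack foot: flat L of dark wood, 20 mm thick, 0.12 kg, brass key on top. Point: centre of its long leg (100 mm along x, 32 mm along y), 10 mm above its underside; can be gripped here across y. x runs to the end with the short leg (28 mm wide, sticking out 36 mm to -y); z up. Seen from above with that end away from you, the short leg points right
- left_pile (a point): Fixed grey tray, 150 x 130 mm, walls 18 mm high, holding a fixed left-hand foot like the loose ones, key up. Point: centre of its long leg, half-way up (14 mm above worktop); axes as on the feet (short leg to +y). A seated foot lies straight above with the same heading, centre 20 mm higher, the next 40 mm higher. The two trays may swap sides
- right_pile (a point): Fixed grey tray, 150 x 130 mm, walls 18 mm high, holding a fixed right-hand foot like the loose ones, key up. Point: centre of its long leg, half-way up (14 mm above worktop); axes as on the feet (short leg to -y). A seated foot lies straight above with the same heading, centre 20 mm higher, the next 40 mm higher. The two trays may swap sides
- left_key (a point): Foot of the key on the fixed left-hand foot: half-round brass bar 16 mm along x, 16 mm along y, 9 mm high, on the long leg near the end away from the short leg. Every foot has one, at x = -31, y = -6 mm from its centre point, and right below it in its underside a notch 22 mm along x, 12 mm high, 21 mm in from the long edge opposite the short leg, open there
- right_key (a point): Foot of the key on the fixed right-hand foot: half-round brass bar 16 mm along x, 16 mm along y, 9 mm high, on the long leg near the end away from the short leg. Every foot has one, at x = -31, y = +6 mm from its centre point, and right below it in its underside a notch 22 mm along x, 12 mm high, 21 mm in from the long edge opposite the short leg, open there
- votive_a: low clear candle glass, 74 mm across, 43 mm high, bystander; origin at the centre of its underside
- votive_b: low smoky candle glass, 74 mm across, 43 mm high, bystander; origin at the centre of its underside
- jigger: steel measuring cup with a handle, 58 by 79 mm, 92 mm high, bystander; origin at the centre of its underside
Not all that is in view belongs to the job. What is shaped like the part that bears left_foot_b_mid but green is not meant.

How it is judged:
By the outcome, as a careful person would: the job done as asked, in the order asked, and still so for the second after the job is handed in, with the robot touching nothing.
It also fails if it takes over 72 s, if anything falls off the work surface, if the arm or the gripper's body presses on something with over 40 N, if the wrist force passes 120 N, or if a joint passes its speed limit or range.

## Working session

There is one attempt and no reset: what is moved stays moved. The work goes in short steps, Python scripts to look and compute and a tool call to move; the robot and the scene stay as the last step left them, time stands still between calls to the robot, and variables do not carry over. Pictures are saved under pics/ and viewed, about 8 in all and at most 12, crops included, and the job is handed in when it is done.

Besides the shell and the picture viewer there is one more tool, called after "Request:" as name(argument=value, ...) on one line, values as JSON. servo_tool: Moves the arm, as the interface text tells. Its arguments: {"type":"object","properties":{"targets":{"type":"array","items":{"type":"object","properties":{"delta_pos":{"type":"array","items":{"type":"number","minimum":-1,"maximum":1}},"rot":{"type":"array","items":{"type":"number","minimum":-1,"maximum":1}},"jaw":{"type":"number"}}}}},"required":["targets"]}

```bash
mkdir -p pics
cat > h.py <<'E'
import numpy as np, cv2, pickle
from scipy.spatial.transform import Rotation as Ro
from workcell import r
def snap(n,f):
    s=r.read_state(); c=r.capture(n)
    if 'hand_eye' in c:
        T=np.eye(4);T[:3,:3]=Ro.from_quat(s['ee_rot']).as_matrix();T[:3,3]=s['eef_pos']
        M=np.linalg.inv(T@np.array(c['hand_eye']));c['R']=M[:3,:3];c['t']=M[:3,3]
    c['R']=np.array(c['R']);c['t']=np.array(c['t'])
    pickle.dump(c,open(f'pics/{f}.pkl','wb'));cv2.imwrite(f'pics/{f}.png',c['frame'][:,:,::-1]);return c
def load(f): return pickle.load(open(f'pics/{f}.pkl','rb'))
def foc(c): return 192/np.tan(np.radians(c['vertical_fov'])/2)
def ray(c,p):
    d=(np.array(p,float)-[c['cx'],c['cy']])/foc(c);u=d.copy()
    for _ in range(20):u=d/(1+c['k1']*(u@u))
    v=c['R'].T@np.r_[u,1];return -c['R'].T@c['t'],v
def onz(c,p,z):
    o,v=ray(c,p);return o+v*(z-o[2])/v[2]
def proj(c,X):
    q=c['R']@np.array(X)+c['t'];u=q[:2]/q[2];return u*(1+c['k1']*(u@u))*foc(c)+[c['cx'],c['cy']]
def tri(l):
    A=0;b=0
    for c,p in l:
        o,v=ray(c,p);v=v/np.linalg.norm(v);P=np.eye(3)-np.outer(v,v);A=A+P;b=b+P@o
    return np.linalg.solve(A,b)
E
python3 - <<'E'
from h import *
for n in('top','side','wrist'):
    c=snap(n,n+'0');print(n,c['vertical_fov'],c['k1'],-c['R'].T@c['t'])
a=cv2.imread('pics/top0.png')
cv2.imwrite('pics/top0b.png',cv2.resize(a,(800,600),interpolation=cv2.INTER_CUBIC))
b=np.hstack([cv2.imread('pics/side0.png'),cv2.imread('pics/wrist0.png')]);cv2.imwrite('pics/sw.png',cv2.resize(b,(800,300)))
print(r.read_state(),r.finger_overhang)
E
```

```text
top 51.52232277618221 -0.10544829766168187 [ 0.36701909 -0.01237014  1.46337575]
side 57.336397269440354 -0.0938841762196703 [ 0.23097902 -0.75340809  0.59259285]
wrist 63.24875005621984 -0.05927813751951469 [0.09745551 0.59703074 0.38435513]
{'time_s': 0.15, 'joint_pos': array([ 1.20262220e+00,  1.31003104e-01,  1.48903823e+00, -3.84198120e-05,
        1.52299566e+00, -8.53795918e-02]), 'qvel': array([-0.00028406, -0.00033923, -0.00280043,  0.00016415, -0.00123563,
        0.00042269]), 'joint_torque': array([ 3.66568320e-04, -5.60468209e+01, -4.92341316e+01,  7.69168488e-02,
        3.03771067e-02, -8.30197359e-05]), 'eef_pos': array([0.16724972, 0.57577212, 0.2288142 ]), 'ee_rot': array([ 7.99699261e-01,  6.00400341e-01, -6.02218229e-04,  3.99031690e-04]), 'ft_force': array([-0.24769434, -0.52139603, -0.38738325]), 'torque': array([-0.00376604, -0.02887348, -0.01210506]), 'gripper_width': 0.0927512891246997} 0.011
```

View pics/top0b.png

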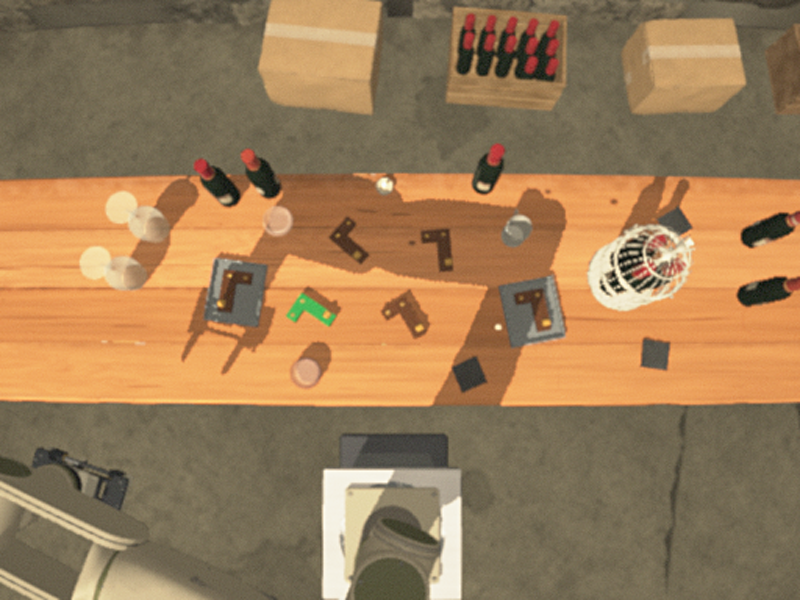

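View pics/side0.png

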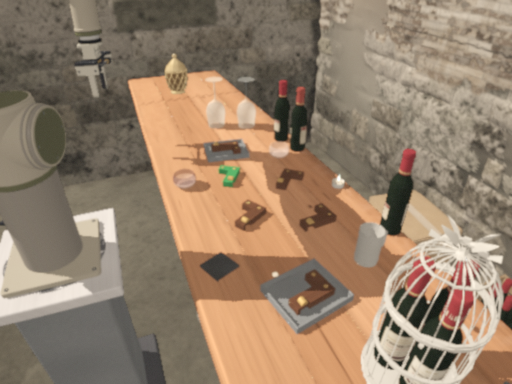

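The top view shows the trays at about (236,292) and (533,310) in the 800-px picture. Three dark feet are at (349,240), (438,247) and (405,313), and the green one is at (313,308). The side view shows the same layout. I'll enlarge both.

Run:
```python
from h import *
def crop(f,x,y,w,h,s,o):
    a=cv2.imread(f'pics/{f}.png')[y:y+h,x:x+w];a=cv2.resize(a,None,fx=s,fy=s,interpolation=cv2.INTER_CUBIC)
    for i in range(0,w,20):
        cv2.putText(a,str(x+i),(i*s,10),0,.35,(255,255,255),1);cv2.line(a,(i*s,12),(i*s,18),(255,255,255),1)
    for i in range(0,h,20):
        cv2.putText(a,str(y+i),(0,i*s+4),0,.35,(255,255,255),1)
    cv2.imwrite(f'pics/{o}.png',a)
crop('top0',195,135,110,85,7,'tc')
```

```text
(no output)
```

View pics/tc.png

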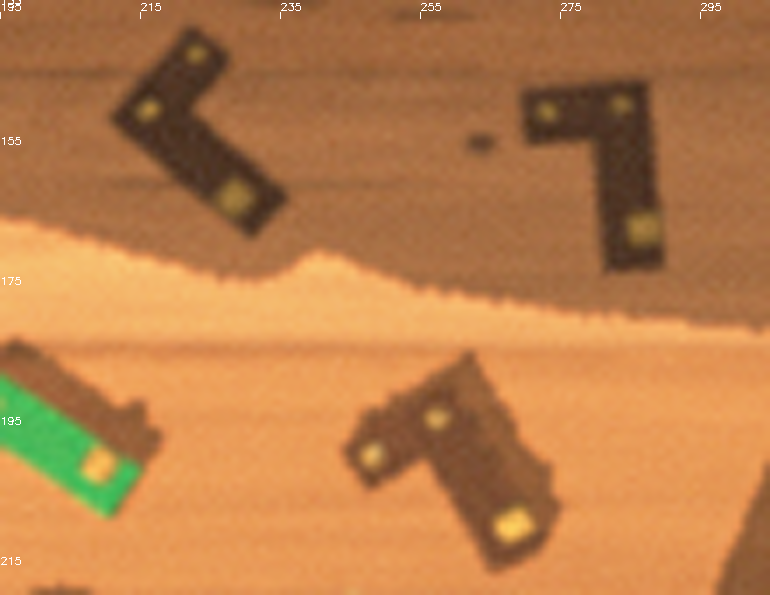

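```bash
cat >> h.py <<'E'
from scipy.optimize import least_squares
def model(hand): # key top, dot1, dot2 (foot coords rel. to centre, z up)
    return np.array([[-31,-6*hand,19],[36,0,10],[36,40*hand,10]])/1000
def fit(obs,hand,z,pts=None):
    m=model(hand) if pts is None else np.array(pts)/1000*[1,hand,1]
    def pose(q):return m@Ro.from_euler('z',q[2]).as_matrix().T+[q[0],q[1],q[3] if len(q)>3 else z]
    f=lambda q:np.concatenate([(proj(c,X)-p) for c,ps in obs for X,p in zip(pose(q),ps) if p is not None])
    c,ps=obs[0];a=onz(c,ps[0],z);b=onz(c,ps[1],z);g=[*(a+b)[:2]/2,np.arctan2(*(b-a)[1::-1])]
    if z is None: g.append(.01)
    s=least_squares(f,g);return s.x,np.sqrt(np.mean(s.fun**2))
E
python3 - <<'E'
from h import *
c=load('top0')
k=lambda *l:[(x/7+195-.4,y/7+135-.4) for x,y in l]
e=lambda *l:[(x*.64,y*.64) for x,y in l]
for n,p,h,z in(('right',k((235,196),(148,110),(197,53)),-1,.01),('left1',k((644,228),(622,104),(546,111)),1,.01),('left2',k((514,525),(437,418),(372,455)),1,.01),
 ('Lpile',e((546,322),(537,293),(520,297)),1,.014),('Rpile',e((222,308),(230,277),(247,274)),-1,.014)):
    q,s=fit([(c,p)],h,z);print(n,q.round(4),np.degrees(q[2]).round(1),s.round(2))
for n,p in(('votA',(278,221)),('votB',(306,373)),('jig',(517,230)),('green',(313,308)),('cage left',(592,290)),('ball',(385,185))):print(n,onz(c,np.array(p)*.64,.03).round(3))
w=load('wrist0');print(w['hand_eye'])
print([onz(w,p,0).round(3) for p in((256,192),(0,0),(511,0),(511,383),(0,383))])
E
```

```text
right [0.6726 0.1035 0.8674] 49.7 0.06
left1 [ 0.6619 -0.1224  0.0647] 3.7 0.15
left2 [ 0.4998 -0.0406  0.5107] 29.3 0.17
Lpile [ 0.5184 -0.3453  0.1715] 9.8 0.33
Rpile [ 0.5581  0.3863 -0.0094] -0.5 1.39
votA [0.728 0.271 0.03 ]
votB [0.37  0.198 0.03 ]
jig [ 0.705 -0.295  0.03 ]
green [0.52  0.184 0.03 ]
cage left [ 0.562 -0.469  0.03 ]
ball [0.815 0.017 0.03 ]
[[ 9.99999940e-01 -2.15717729e-04  2.70494819e-04  7.52194864e-04]
 [ 1.37137125e-04  9.64922949e-01  2.62533204e-01 -7.29809829e-02]
 [-3.17639725e-04 -2.62533151e-01  9.64922921e-01 -1.55645028e-01]
 [ 0.00000000e+00  0.00000000e+00  0.00000000e+00  1.00000000e+00]]
[array([0.196, 0.564, 0.   ]), array([-0.11 ,  0.342,  0.   ]), array([0.057, 0.914, 0.   ]), array([0.632, 0.88 , 0.   ]), array([0.396, 0.056, 0.   ])]
```

Request:
servo_tool(targets=[{"delta_pos": [1, -0.6, 0], "rot": [0, 0, 0.8], "jaw": 0.8}, {"delta_pos": [1, -0.6, 0], "rot": [0, 0, 0.8], "jaw": 0.8}, {"delta_pos": [1, -0.6, 0], "rot": [0, 0, 0.8], "jaw": 0.8}, {"delta_pos": [1, -0.6, 0], "rot": [0, 0, 0.8], "jaw": 0.8}, {"delta_pos": [1, -0.6, -0.4], "rot": [0, 0, 0.8], "jaw": 0.8}, {"delta_pos": [1, -0.6, -0.4], "rot": [0, 0, 0.8], "jaw": 0.8}, {"delta_pos": [1, -0.6, -0.4], "rot": [0, 0, 0.8], "jaw": 0.8}, {"delta_pos": [1, -0.6, -0.4], "rot": [0, 0, 0.8], "jaw": 0.8}, {"delta_pos": [1, -0.6, -0.4], "rot": [0, 0, 0.8], "jaw": 0.8}, {"delta_pos": [1, -0.6, -0.4], "rot": [0, 0, 0.8], "jaw": 0.8}, {"delta_pos": [1, -0.6, -0.4], "rot": [0, 0, 0.8], "jaw": 0.8}, {"delta_pos": [1, -0.6, -0.4], "rot": [0, 0, 0.8], "jaw": 0.8}])

```text
time_s: 1.15
eef_pos: [0.4081, 0.4313, 0.1649]
ee_rot: [0.341, 0.94, -0.0, -0.0]
ft_force: [-0.1, -0.2, -0.5]
gripper_width: 0.0744
```

Request:
servo_tool(targets=[{"delta_pos": [1, -0.6, 0], "jaw": 0.8}, {"delta_pos": [1, -0.6, 0], "jaw": 0.8}, {"delta_pos": [1, -0.6, 0], "jaw": 0.8}, {"delta_pos": [1, -0.6, 0], "jaw": 0.8}, {"delta_pos": [1, -0.6, 0], "jaw": 0.8}])

```text
invalid input at $.targets[0]: expected keys delta_pos, rot, jaw
```

Run:
```python
from h import *
c=snap('wrist','w1')
```

Request:
servo_tool(targets=[{"delta_pos": [0.9, -1, 0], "jaw": 0.8}, {"delta_pos": [0.9, -1, 0], "jaw": 0.8}, {"delta_pos": [0.9, -1, 0], "jaw": 0.8}, {"delta_pos": [0.9, -1, 0], "jaw": 0.8}, {"delta_pos": [0.9, -1, 0], "jaw": 0.8}, {"delta_pos": [0.9, -1, 0], "jaw": 0.8}, {"delta_pos": [0.9, -1, 0], "jaw": 0.8}, {"delta_pos": [0.9, -1, 0], "jaw": 0.8}, {"delta_pos": [0.5, -1, 0], "jaw": 0.8}, {"delta_pos": [0, -1, 0], "jaw": 0.8}, {"delta_pos": [0, -1, 0], "jaw": 0.8}, {"delta_pos": [0, -0.5, 0], "jaw": 0.8}])

```text
invalid input at $.targets[0]: expected keys delta_pos, rot, jaw
```

Run:
```python
from h import *
c=snap('wrist','w2');s=r.read_state();print(s['time_s'],s['eef_pos'],Ro.from_quat(s['ee_rot']).as_matrix()[:,0],s['joint_pos'])
b=np.vstack([cv2.imread('pics/w1.png'),cv2.imread('pics/w2.png')])
cv2.imwrite('pics/w12.png',cv2.resize(np.hstack([cv2.imread('pics/w1.png')[:,:],cv2.imread('pics/w2.png')]),(800,300)))
q=lambda f,X:proj(load(f),X).round(0)
print(q('w1',[.558,.386,.024]),q('w2',[.673,.1035,.02]),q('w2',[.662,-.122,.02]),q('w2',[.5,-.04,.02]),q('w1',[.673,.1035,.02]))
```

```text
1.25 [0.40910545 0.42946924 0.16345961] [-7.64270062e-01  6.44896009e-01 -6.40499148e-04] [ 7.23927790e-01  1.54122787e-01  1.58400667e+00 -1.10971926e-03
  1.40650625e+00 -1.71659330e+00]
[120. 241.] [-131.  107.] [-181.  -21.] [-114. -115.] [-133.  109.]
```

Request:
servo_tool(targets=[{"delta_pos": [1, -0.4, 0.3], "rot": [0, 0, 0], "jaw": 0.8}, {"delta_pos": [1, -0.4, 0.3], "rot": [0, 0, 0], "jaw": 0.8}, {"delta_pos": [1, -0.4, 0.3], "rot": [0, 0, 0], "jaw": 0.8}, {"delta_pos": [1, -0.4, 0.3], "rot": [0, 0, 0], "jaw": 0.8}, {"delta_pos": [1, -0.4, 0.3], "rot": [0, 0, 0], "jaw": 0.8}, {"delta_pos": [0.5, -0.4, 0], "rot": [0, 0, 0], "jaw": 0.8}])

```text
time_s: 1.75
eef_pos: [0.5193, 0.3843, 0.1972]
ee_rot: [0.345, 0.939, 0.001, 0.001]
ft_force: [0.8, 1.1, 0.8]
gripper_width: 0.0745
```

Run:
```python
from h import *
c=snap('wrist','w1')
```

Request:
servo_tool(targets=[{"delta_pos": [0.7, -1, 0], "rot": [0, 0, 0], "jaw": 0.8}, {"delta_pos": [0.7, -1, 0], "rot": [0, 0, 0], "jaw": 0.8}, {"delta_pos": [0.7, -1, 0], "rot": [0, 0, 0], "jaw": 0.8}, {"delta_pos": [0.7, -1, 0], "rot": [0, 0, 0], "jaw": 0.8}, {"delta_pos": [0.7, -1, 0], "rot": [0, 0, 0], "jaw": 0.8}, {"delta_pos": [0.7, -1, 0], "rot": [0, 0, 0], "jaw": 0.8}, {"delta_pos": [0.7, -1, 0], "rot": [0, 0, 0], "jaw": 0.8}, {"delta_pos": [0.7, -1, 0], "rot": [0, 0, 0], "jaw": 0.8}, {"delta_pos": [0.5, -1, 0], "rot": [0, 0, 0], "jaw": 0.8}, {"delta_pos": [0, -1, 0], "rot": [0, 0, 0], "jaw": 0.8}, {"delta_pos": [0, -1, 0], "rot": [0, 0, 0], "jaw": 0.8}, {"delta_pos": [0, -1, 0], "rot": [0, 0, 0], "jaw": 0.8}])

```text
time_s: 2.8
eef_pos: [0.6383, 0.1443, 0.1947]
ee_rot: [0.344, 0.939, -0.0, -0.001]
ft_force: [-0.4, 0.1, -0.1]
gripper_width: 0.0745
```

Run:
```python
from h import *
c=snap('wrist','w2');s=r.read_state();print(s['time_s'],s['eef_pos'],Ro.from_quat(s['ee_rot']).as_matrix()[:,0],s['joint_pos'])
cv2.imwrite('pics/w12.png',cv2.resize(np.hstack([cv2.imread('pics/w1.png')[:,:],cv2.imread('pics/w2.png')]),(800,300)))
q=lambda f,X:proj(load(f),X).round(0)
print(q('w1',[.558,.386,.024]),q('w2',[.673,.1035,.02]),q('w2',[.662,-.122,.02]),q('w2',[.5,-.04,.02]),q('w1',[.673,.1035,.02]))
```

```text
2.85 [0.63861544 0.14049358 0.19482681] [-7.62171451e-01  6.47375223e-01 -1.70494236e-05] [ 1.39065056e-01  2.93430141e-01  1.36562803e+00 -1.60471152e-03
  1.48430406e+00 -2.29825198e+00]
[233. 200.] [209. 169.] [ 63. -11.] [244. -65.] [-23.  71.]
```

View pics/w12.png

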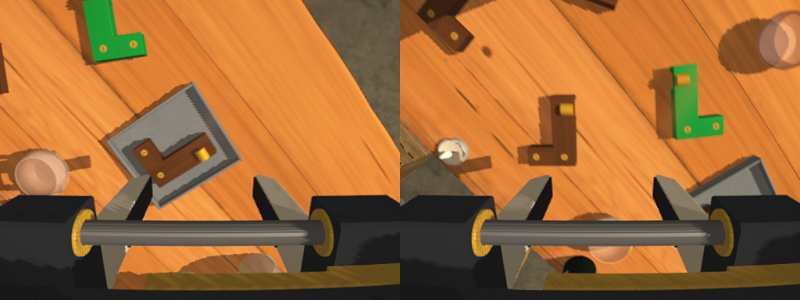

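The left panel shows the right pile (key about (203,153), dots (161,175) and (145,153)). The right panel shows the right-hand foot (key (567,109), dots (563,156) and (536,156)). I'll refine the brass marks and overlay the model.

```bash
cat >> h.py <<'E'
def brass(c,x0,y0,w,h):
    a=cv2.cvtColor(np.ascontiguousarray(c['frame'][y0:y0+h,x0:x0+w]),cv2.COLOR_RGB2HSV)
    m=cv2.inRange(a,(17,120,90),(32,255,255))
    n,_,st,ce=cv2.connectedComponentsWithStats(m)
    return [(st[i,4],(ce[i]+[x0,y0]).round(1)) for i in range(1,n) if st[i,4]>=8]
OUT=np.array([[50,52,10],[50,-16,10],[-50,-16,10],[-50,16,10],[22,16,10],[22,52,10],[36,0,10],[36,40,10],[-31,-6,10]])/1000
def overlay(c,q,hand,z,box,s,f):
    x,y,w,h=box;a=cv2.resize(c['frame'][y:y+h,x:x+w,::-1],None,fx=s,fy=s,interpolation=cv2.INTER_CUBIC)
    P=np.array([proj(c,X) for X in OUT*[1,hand,1]@Ro.from_euler('z',q[2]).as_matrix().T+[q[0],q[1],z]])
    P=((P-[x,y]+.5)*s).astype(int)
    cv2.polylines(a,[P[:6]],True,(255,255,0),1)
    for p in P[6:]:cv2.circle(a,tuple(int(v) for v in p),2,(255,0,255),-1)
    if f: cv2.imwrite(f'pics/{f}.png',a)
    return a
E
python3 - <<'E'
from h import *
a=load('w1');b=load('w2')
print(brass(a,120,100,200,170));print(brass(b,140,90,110,140))
E
```

```text
[(np.int32(221), array([258.5, 197.7])), (np.int32(57), array([184.1, 195.1])), (np.int32(53), array([205.2, 223.8]))]
[(np.int32(269), array([212.7, 139.5])), (np.int32(58), array([173.9, 200.3])), (np.int32(59), array([209.8, 200.6]))]
```

Run:
```python
from h import *
a=load('w1');b=load('w2');ims=[]
P=[[-31,-6,15],[36,0,10],[36,40,10]]
for c,o,z,box in((a,[(258.5,197.7),(205.2,223.8),(184.1,195.1)],.014,(150,150,140,110)),(b,[(212.7,139.5),(209.8,200.6),(173.9,200.3)],.01,(130,110,140,110))):
    q,s=fit([(c,o)],-1,z,P);print(q.round(4),np.degrees(q[2]).round(2),s.round(2))
    ims.append(overlay(c,q,-1,z,box,5,None))
cv2.imwrite('pics/ov1.png',cv2.resize(np.vstack(ims),None,fx=.54,fy=.54,interpolation=cv2.INTER_AREA))
```

```text
[ 0.5644  0.3917 -0.123 ] -7.05 0.24
[0.6732 0.103  0.8641] 49.51 0.18
```

View pics/ov1.png

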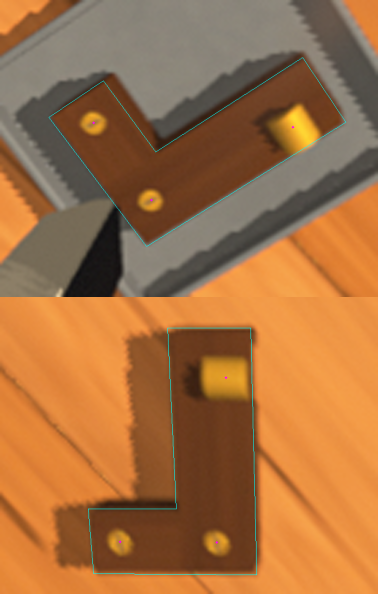

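Request:
servo_tool(targets=[{"delta_pos": [0.43, -0.47, -0.9], "rot": [0, 0, 0], "jaw": 0.8}, {"delta_pos": [0.43, -0.47, -0.9], "rot": [0, 0, 0], "jaw": 0.8}, {"delta_pos": [0.43, -0.47, -0.9], "rot": [0, 0, 0], "jaw": 0.8}, {"delta_pos": [0.43, -0.47, -0.9], "rot": [0, 0, 0], "jaw": 0.8}, {"delta_pos": [0, 0, -0.9], "rot": [0, 0, 0], "jaw": 0.8}, {"delta_pos": [0, 0, -0.9], "rot": [0, 0, 0], "jaw": 0.8}, {"delta_pos": [0, 0, -0.9], "rot": [0, 0, 0], "jaw": 0.8}, {"delta_pos": [0, 0, -0.9], "rot": [0, 0, 0], "jaw": 0.8}, {"delta_pos": [0, 0, -0.9], "rot": [0, 0, 0], "jaw": 0.8}, {"delta_pos": [0, 0, -0.5], "rot": [0, 0, 0], "jaw": 0.8}, {"delta_pos": [0, 0, -0.2], "rot": [0, 0, 0], "jaw": 0.8}, {"delta_pos": [0, 0, 0], "rot": [0, 0, 0], "jaw": 0.8}])

```text
time_s: 3.85
eef_pos: [0.6724, 0.1071, 0.0182]
ee_rot: [0.344, 0.939, -0.001, -0.001]
ft_force: [-0.6, -0.1, 0.4]
gripper_width: 0.0744
```

Request:
servo_tool(targets=[{"delta_pos": [0.04, -0.2, -0.15], "rot": [0, 0, 0], "jaw": 0.8}, {"delta_pos": [0, 0, 0], "rot": [0, 0, 0], "jaw": 0.4}, {"delta_pos": [0, 0, 0], "rot": [0, 0, 0], "jaw": 0}, {"delta_pos": [0, 0, 0], "rot": [0, 0, 0], "jaw": 0}, {"delta_pos": [0, 0, 0], "rot": [0, 0, 0], "jaw": 0}, {"delta_pos": [0, 0, 0], "rot": [0, 0, 0], "jaw": 0}])

```text
time_s: 4.35
eef_pos: [0.6749, 0.1026, 0.0172]
ee_rot: [0.344, 0.939, 0.0, 0.0]
ft_force: [-0.6, 0.0, 0.4]
gripper_width: 0.0457
```

Run:
```python
from h import *
s=r.read_state();print(s['eef_pos'],s['gripper_width'],s['qvel'].round(3),np.degrees(Ro.from_quat(s['ee_rot']).as_matrix()[:,0]))
```

```text
[0.67493705 0.10260041 0.01716995] 0.0457241147337469 [ 0.     0.004  0.003  0.    -0.001 -0.003] [-4.37589488e+01  3.69859405e+01 -3.08709769e-02]
```

Request:
servo_tool(targets=[{"delta_pos": [0, 0, -0.1], "rot": [0, 0, 0], "jaw": 0}, {"delta_pos": [0, 0, 0], "rot": [0, 0, 0], "jaw": 0}, {"delta_pos": [0, 0, 0], "rot": [0, 0, 0], "jaw": 0}, {"delta_pos": [0, 0, 0], "rot": [0, 0, 0], "jaw": 0}, {"delta_pos": [0, 0, 0], "rot": [0, 0, 0], "jaw": 0}])

```text
time_s: 4.77
eef_pos: [0.6744, 0.1026, 0.0144]
ee_rot: [0.344, 0.939, -0.0, -0.0]
ft_force: [-0.5, -0.2, -1.2]
gripper_width: 0.0318
```

```bash
cat >> h.py <<'E'
def plan(x,y,yawdeg):
    s=r.read_state();p=s['eef_pos'];R=Ro.from_quat(s['ee_rot']).as_matrix()
    th=np.degrees(np.arctan2(R[1,0],R[0,0]));d=(yawdeg+90-th+180)%360-180
    print('t',s['time_s'],'tcp',p.round(4),'th',th.round(2),'tilt',R[:2,2].round(4),'w',s['gripper_width'].round(4),'F',s['ft_force'].round(1))
    print('units dx,dy',((np.array([x,y])-p[:2])/.02).round(2),'rot',(np.radians(d)/.12).round(2))
E
python3 - <<'E'
from h import *
plan(.5644,.3917,-7.05)
E
```

```text
Traceback (most recent call last):
  File "h.py", line 53, in plan
    print('t',s['time_s'],'tcp',p.round(4),'th',th.round(2),'tilt',R[:2,2].round(4),'w',s['gripper_width'].round(4),'F',s['ft_force'].round(1))
                                                                                        ^^^^^^^^^^^^^^^^^^^^^^^^
AttributeError: 'float' object has no attribute 'round'
```

Request:
servo_tool(targets=[{"delta_pos": [0, 0, 0.5], "rot": [0, 0, 0], "jaw": 0}, {"delta_pos": [0, 0, 1], "rot": [0, 0, 0], "jaw": 0}, {"delta_pos": [-0.2, 0.4, 1], "rot": [0, 0, 0], "jaw": 0}, {"delta_pos": [-0.4, 0.9, 1], "rot": [0, 0, -0.7], "jaw": 0}, {"delta_pos": [-0.4, 0.9, 1], "rot": [0, 0, -0.7], "jaw": 0}, {"delta_pos": [-0.4, 0.9, 0.5], "rot": [0, 0, -0.7], "jaw": 0}, {"delta_pos": [-0.4, 0.9, 0], "rot": [0, 0, -0.7], "jaw": 0}, {"delta_pos": [-0.4, 0.9, 0], "rot": [0, 0, -0.7], "jaw": 0}, {"delta_pos": [-0.4, 0.9, 0], "rot": [0, 0, -0.7], "jaw": 0}, {"delta_pos": [-0.4, 0.9, 0], "rot": [0, 0, -0.7], "jaw": 0}, {"delta_pos": [-0.4, 0.9, 0], "rot": [0, 0, -0.7], "jaw": 0}, {"delta_pos": [-0.4, 0.9, 0], "rot": [0, 0, -0.7], "jaw": 0}])

```text
time_s: 5.77
eef_pos: [0.5983, 0.2734, 0.1155]
ee_rot: [0.668, 0.745, 0.0, 0.0]
ft_force: [-0.2, -0.2, -1.4]
gripper_width: 0.0317
```

Request:
servo_tool(targets=[{"delta_pos": [-0.4, 0.9, 0], "rot": [0, 0, -0.7], "jaw": 0}, {"delta_pos": [-0.4, 0.9, 0], "rot": [0, 0, -0.7], "jaw": 0}, {"delta_pos": [-0.4, 0.9, 0], "rot": [0, 0, -0.5], "jaw": 0}, {"delta_pos": [-0.3, 0.9, 0], "rot": [0, 0, 0], "jaw": 0}, {"delta_pos": [-0.2, 0.9, 0], "rot": [0, 0, 0], "jaw": 0}, {"delta_pos": [0, 0.8, 0], "rot": [0, 0, 0], "jaw": 0}, {"delta_pos": [0, 0.7, 0], "rot": [0, 0, 0], "jaw": 0}, {"delta_pos": [0, 0, 0], "rot": [0, 0, 0], "jaw": 0}, {"delta_pos": [0, 0, 0], "rot": [0, 0, 0], "jaw": 0}])

```text
time_s: 6.52
eef_pos: [0.5645, 0.393, 0.1151]
ee_rot: [0.746, 0.666, 0.0, 0.0]
ft_force: [0.0, -0.6, -1.6]
gripper_width: 0.0314
```

```bash
sed -i "s/s\['gripper_width'\].round(4)/round(s['gripper_width'],4)/" h.py
python3 - <<'E'
from h import *
c=snap('wrist','w3');plan(.5644,.3917,-7.05)
print(brass(c,80,60,300,260))
E
```

```text
t 6.5667 tcp [0.5647 0.3922 0.115 ] th 83.45 tilt [ 0.0003 -0.0004] w 0.0319 F [-0.1 -0.8 -2.4]
units dx,dy [-0.01 -0.03] rot -0.07
[(np.int32(1054), array([271.4, 195.8])), (np.int32(19), array([354.7, 195.4])), (np.int32(707), array([348.3, 206.9])), (np.int32(342), array([341.1, 224.8])), (np.int32(13), array([377.7, 223.3])), (np.int32(361), array([343.9, 238.1])), (np.int32(26), array([105.3, 247.1])), (np.int32(16), array([373.9, 248.8])), (np.int32(15), array([ 82.3, 260.2])), (np.int32(466), array([188.4, 293.6])), (np.int32(450), array([329.2, 293.5])), (np.int32(17), array([258.8, 316.4]))]
```

View pics/w3.png

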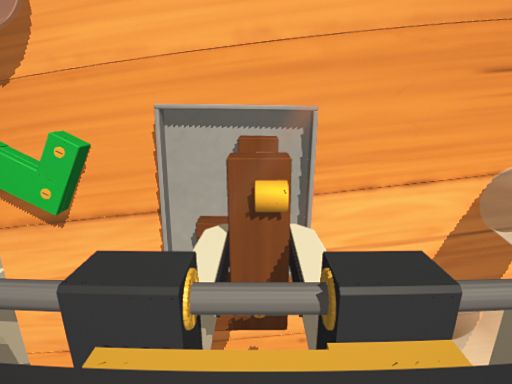

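The held foot (key at (271,196)) hangs squarely over the pile foot, whose end shows at (258,143). I'll descend now and check the in-hand pose numerically.

Request:
servo_tool(targets=[{"delta_pos": [0, 0, -0.7], "rot": [0, 0, -0.07], "jaw": 0}, {"delta_pos": [0, 0, -0.8], "rot": [0, 0, 0], "jaw": 0}, {"delta_pos": [0, 0, -0.7], "rot": [0, 0, 0], "jaw": 0}, {"delta_pos": [0, 0, -0.4], "rot": [0, 0, 0], "jaw": 0}, {"delta_pos": [0, 0, 0], "rot": [0, 0, 0], "jaw": 0}, {"delta_pos": [0, 0, 0], "rot": [0, 0, 0], "jaw": 0}])

```text
time_s: 7.07
eef_pos: [0.5641, 0.3918, 0.0615]
ee_rot: [0.749, 0.662, -0.001, -0.0]
ft_force: [0.6, -0.0, 0.1]
gripper_width: 0.0317
```

Run:
```python
from h import *
c=load('w3');y=np.radians(83.45-90)
m=Ro.from_euler('z',y).as_matrix()
for dx in(-.003,-.0005,.002):print(dx,proj(c,m@[-.031+dx,.006,.015]+np.array([.5647,.3922,.1106])))
plan(.5644,.3917,-7.05)
```

```text
-0.003 [268.23747961 191.45708722]
-0.0005 [268.19360626 196.44065731]
0.002 [268.14983821 201.38064261]
t 7.0667 tcp [0.5641 0.3918 0.0615] th 82.91 tilt [-0.0018 -0.0011] w 0.0317 F [ 0.6 -0.   0.1]
units dx,dy [ 0.02 -0.01] rot 0.01
```

Request:
servo_tool(targets=[{"delta_pos": [0, 0, -0.3], "rot": [0, 0, 0], "jaw": 0}, {"delta_pos": [0, 0, -0.3], "rot": [0, 0, 0], "jaw": 0}, {"delta_pos": [0, 0, -0.3], "rot": [0, 0, 0], "jaw": 0}, {"delta_pos": [0, 0, -0.2], "rot": [0, 0, 0], "jaw": 0}, {"delta_pos": [0, 0, -0.05], "rot": [0, 0, 0], "jaw": 0}, {"delta_pos": [0, 0, 0], "rot": [0, 0, 0], "jaw": 0}, {"delta_pos": [0, 0, 0], "rot": [0, 0, 0], "jaw": 0}])

```text
time_s: 7.65
eef_pos: [0.5646, 0.3926, 0.0397]
ee_rot: [0.749, 0.662, 0.0, 0.0]
ft_force: [-0.1, -0.2, -1.5]
gripper_width: 0.0314
```

Request:
servo_tool(targets=[{"delta_pos": [0, 0, -0.06], "rot": [0, 0, 0], "jaw": 0}, {"delta_pos": [0, 0, -0.04], "rot": [0, 0, 0], "jaw": 0}, {"delta_pos": [0, 0, 0], "rot": [0, 0, 0], "jaw": 0}])

```text
time_s: 7.9
eef_pos: [0.565, 0.3928, 0.0384]
ee_rot: [0.749, 0.662, 0.0, 0.0]
ft_force: [-1.2, -0.7, 1.8]
gripper_width: 0.0317
```

Request:
servo_tool(targets=[{"delta_pos": [0, 0, 0], "rot": [0, 0, 0], "jaw": 0.3}, {"delta_pos": [0, 0, 0], "rot": [0, 0, 0], "jaw": 0.6}, {"delta_pos": [0, 0, 0], "rot": [0, 0, 0], "jaw": 0.7}, {"delta_pos": [0, 0, 0], "rot": [0, 0, 0], "jaw": 0.7}, {"delta_pos": [0, 0, 0.3], "rot": [0, 0, 0], "jaw": 0.7}, {"delta_pos": [0, 0, 0.8], "rot": [0, 0, 0], "jaw": 0.7}, {"delta_pos": [0, 0, 1], "rot": [0, 0, 0], "jaw": 0.7}, {"delta_pos": [0, 0, 1], "rot": [0, 0, 0], "jaw": 0.7}, {"delta_pos": [0, 0, 1], "rot": [0, 0, 0], "jaw": 0.7}, {"delta_pos": [0, -0.5, 1], "rot": [0, 0, 0], "jaw": 0.7}, {"delta_pos": [0, -1, 1], "rot": [0, 0, 0.4], "jaw": 0.7}, {"delta_pos": [0, -1, 1], "rot": [0, 0, 0.4], "jaw": 0.7}])

```text
time_s: 8.9
eef_pos: [0.5643, 0.3426, 0.1809]
ee_rot: [0.715, 0.699, 0.0, 0.0]
ft_force: [0.6, 0.0, -0.0]
gripper_width: 0.0648
```

Run:
```python
from h import *
c=snap('wrist','w4');plan(.4998,-.0406,29.3)
X=proj(c,[.5644,.3917,.044]);print(X)
x0,y0=[int(v) for v in X-100]
print(brass(c,max(x0,0),max(y0,0),200,200))
```

```text
t 8.95 tcp [0.567  0.3397 0.1863] th 88.73 tilt [0.006  0.0009] w 0.0653 F [ 3.2 -0.   3. ]
units dx,dy [ -3.36 -19.02] rot 4.45
[308.76777447 184.26901567]
[(np.int32(302), array([320.3, 153.9])), (np.int32(73), array([264.4, 216.9])), (np.int32(74), array([304.3, 220.5])), (np.int32(261), array([392. , 275.7]))]
```

Request:
servo_tool(targets=[{"delta_pos": [-0.2, -1, 0], "rot": [0, 0, 0.3], "jaw": 0.8}, {"delta_pos": [-0.2, -1, 0], "rot": [0, 0, 0.3], "jaw": 0.8}, {"delta_pos": [-0.2, -1, 0], "rot": [0, 0, 0.3], "jaw": 0.8}, {"delta_pos": [-0.2, -1, 0], "rot": [0, 0, 0.3], "jaw": 0.8}, {"delta_pos": [-0.2, -1, 0], "rot": [0, 0, 0.3], "jaw": 0.8}, {"delta_pos": [-0.2, -1, 0], "rot": [0, 0, 0.3], "jaw": 0.8}, {"delta_pos": [-0.2, -1, 0], "rot": [0, 0, 0.3], "jaw": 0.8}, {"delta_pos": [-0.2, -1, 0], "rot": [0, 0, 0.3], "jaw": 0.8}, {"delta_pos": [-0.2, -1, 0], "rot": [0, 0, 0.3], "jaw": 0.8}, {"delta_pos": [-0.2, -1, 0], "rot": [0, 0, 0.3], "jaw": 0.8}, {"delta_pos": [-0.2, -1, 0], "rot": [0, 0, 0.3], "jaw": 0.8}, {"delta_pos": [-0.2, -1, 0], "rot": [0, 0, 0.3], "jaw": 0.8}])

```text
time_s: 9.95
eef_pos: [0.5164, 0.1017, 0.18]
ee_rot: [0.55, 0.835, 0.0, 0.0]
ft_force: [0.2, 0.4, -0.0]
gripper_width: 0.0743
```

Request:
servo_tool(targets=[{"delta_pos": [-0.2, -1, 0], "rot": [0, 0, 0.2], "jaw": 0.8}, {"delta_pos": [-0.2, -1, 0], "rot": [0, 0, 0.2], "jaw": 0.8}, {"delta_pos": [-0.2, -1, 0], "rot": [0, 0, 0.2], "jaw": 0.8}, {"delta_pos": [-0.2, -1, 0], "rot": [0, 0, 0.2], "jaw": 0.8}, {"delta_pos": [0, -1, 0], "rot": [0, 0, 0], "jaw": 0.8}, {"delta_pos": [0, -0.5, 0], "rot": [0, 0, 0], "jaw": 0.8}, {"delta_pos": [0, 0, 0], "rot": [0, 0, 0], "jaw": 0.8}])

```text
time_s: 10.53
eef_pos: [0.5008, -0.0091, 0.18]
ee_rot: [0.511, 0.86, -0.0, 0.0]
ft_force: [-0.2, -0.8, -0.4]
gripper_width: 0.0739
```

Run:
```python
from h import *
P=[[-31,-6,15],[36,0,10],[36,40,10]]
print('placed',fit([(load('w4'),[(320.3,153.9),(304.3,220.5),(264.4,216.9)])],-1,.034,P))
c=snap('wrist','w5');plan(.4998,-.0406,29.3)
for X in([.5,-.0406,.02],[.5184,-.3453,.024],[.662,-.122,.02]):
    p=proj(c,X);print(p)
print(brass(c,0,0,512,240))
cv2.imwrite('pics/w5v.png',c['frame'][:,:,::-1])
```

```text
placed (array([ 0.56512187,  0.39179055, -0.10583056]), np.float64(0.3589353941955553))
t 10.5833 tcp [ 0.5008 -0.0079  0.1799] th 118.57 tilt [0.0006 0.0002] w 0.0742 F [-0.2  0.   0.5]
units dx,dy [-0.05 -1.64] rot 0.11
[231.56503902 164.60600531]
[-49.32071263  38.34816679]
[102.60289373 255.38499834]
[(np.int32(334), array([448.3,  63.1])), (np.int32(12), array([415. ,  87.8])), (np.int32(10), array([424.7,  94. ])), (np.int32(8), array([503.5, 102.8])), (np.int32(269), array([223.1, 135.5])), (np.int32(59), array([270.9, 198.5])), (np.int32(57), array([232.8, 199.6])), (np.int32(28), array([150.3, 212.6])), (np.int32(12), array([170.8, 222.1])), (np.int32(230), array([102.9, 231.4])), (np.int32(12), array([391.7, 228.1]))]
```

Run:
```python
from h import *
P=[[-31,-6,15],[36,0,10],[36,40,10]]
q,s=fit([(load('w5'),[(223.1,135.5),(232.8,199.6),(270.9,198.5)])],1,.01,P);print(q,np.degrees(q[2]),s);plan(q[0],q[1],np.degrees(q[2]))
```

```text
[ 0.50120177 -0.04040112  0.52370062] 30.00583535350095 0.19869971474699533
t 10.5833 tcp [ 0.5008 -0.0079  0.1799] th 118.57 tilt [0.0006 0.0002] w 0.0742 F [-0.2  0.   0.5]
units dx,dy [ 0.02 -1.63] rot 0.21
```

Request:
servo_tool(targets=[{"delta_pos": [0, -0.5, -0.6], "rot": [0, 0, 0.2], "jaw": 0.8}, {"delta_pos": [0, -0.6, -0.9], "rot": [0, 0, 0], "jaw": 0.8}, {"delta_pos": [0, -0.5, -0.9], "rot": [0, 0, 0], "jaw": 0.8}, {"delta_pos": [0, 0, -0.9], "rot": [0, 0, 0], "jaw": 0.8}, {"delta_pos": [0, 0, -0.9], "rot": [0, 0, 0], "jaw": 0.8}, {"delta_pos": [0, 0, -0.9], "rot": [0, 0, 0], "jaw": 0.8}, {"delta_pos": [0, 0, -0.9], "rot": [0, 0, 0], "jaw": 0.8}, {"delta_pos": [0, 0, -0.9], "rot": [0, 0, 0], "jaw": 0.8}, {"delta_pos": [0, 0, -0.7], "rot": [0, 0, 0], "jaw": 0.8}, {"delta_pos": [0, 0, -0.5], "rot": [0, 0, 0], "jaw": 0.8}, {"delta_pos": [0, 0, -0.1], "rot": [0, 0, 0], "jaw": 0.8}, {"delta_pos": [0, 0, 0], "rot": [0, 0, 0], "jaw": 0.8}])

```text
time_s: 11.58
eef_pos: [0.5002, -0.0386, 0.0151]
ee_rot: [0.499, 0.866, -0.0, -0.001]
ft_force: [1.4, 0.4, -0.5]
gripper_width: 0.0747
```

Run:
```python
from h import *
plan(.5012,-.0404,30)
```

```text
t 11.5833 tcp [ 0.5002 -0.0386  0.0151] th 120.1 tilt [-0.0013  0.0004] w 0.0747 F [ 1.4  0.4 -0.5]
units dx,dy [ 0.05 -0.09] rot -0.02
```

Request:
servo_tool(targets=[{"delta_pos": [0.05, -0.09, 0], "rot": [0, 0, 0], "jaw": 0.5}, {"delta_pos": [0, 0, 0], "rot": [0, 0, 0], "jaw": 0}, {"delta_pos": [0, 0, 0], "rot": [0, 0, 0], "jaw": 0}, {"delta_pos": [0, 0, 0], "rot": [0, 0, 0], "jaw": 0}, {"delta_pos": [0, 0, 0], "rot": [0, 0, 0], "jaw": 0}, {"delta_pos": [0, 0, 0], "rot": [0, 0, 0], "jaw": 0}, {"delta_pos": [0, 0, 0], "rot": [0, 0, 0], "jaw": 0}, {"delta_pos": [0, 0, 0], "rot": [0, 0, 0], "jaw": 0}, {"delta_pos": [0, 0, 0], "rot": [0, 0, 0], "jaw": 0}, {"delta_pos": [0, 0, 0], "rot": [0, 0, 0], "jaw": 0}])

```text
time_s: 12.42
eef_pos: [0.5017, -0.0413, 0.0158]
ee_rot: [0.499, 0.866, 0.0, 0.0]
ft_force: [-1.7, 0.3, 2.1]
gripper_width: 0.0319
```

Run:
```python
from h import *
plan(.5184,-.3453,9.8)
```

```text
t 12.4167 tcp [ 0.5017 -0.0413  0.0158] th 120.07 tilt [ 0.0001 -0.0001] w 0.0319 F [-1.7  0.3  2.1]
units dx,dy [  0.84 -15.2 ] rot -2.95
```

Request:
servo_tool(targets=[{"delta_pos": [0, 0, 0.5], "rot": [0, 0, 0], "jaw": 0}, {"delta_pos": [0, 0, 1], "rot": [0, 0, 0], "jaw": 0}, {"delta_pos": [0, -0.4, 1], "rot": [0, 0, 0], "jaw": 0}, {"delta_pos": [0, -0.9, 1], "rot": [0, 0, -0.4], "jaw": 0}, {"delta_pos": [0, -0.9, 1], "rot": [0, 0, -0.5], "jaw": 0}, {"delta_pos": [0, -0.9, 1], "rot": [0, 0, -0.5], "jaw": 0}, {"delta_pos": [0, -0.9, 1], "rot": [0, 0, -0.5], "jaw": 0}, {"delta_pos": [0, -0.9, 1], "rot": [0, 0, -0.5], "jaw": 0}, {"delta_pos": [0, -0.9, 1], "rot": [0, 0, -0.5], "jaw": 0}, {"delta_pos": [0, -0.9, 0], "rot": [0, 0, 0], "jaw": 0}, {"delta_pos": [0, -0.5, 0], "rot": [0, 0, 0], "jaw": 0}, {"delta_pos": [0, 0, 0], "rot": [0, 0, 0], "jaw": 0}])

```text
time_s: 13.42
eef_pos: [0.5013, -0.1868, 0.1858]
ee_rot: [0.642, 0.766, -0.0, 0.0]
ft_force: [-0.3, 0.8, -1.2]
gripper_width: 0.0317
```

Run:
```python
from h import *
c=snap('wrist','w6');plan(.5184,-.3453,9.8)
print(proj(c,[.5184,-.3453,.024]));print(brass(c,0,0,512,300))
```

```text
t 13.4667 tcp [ 0.501  -0.1854  0.185 ] th 100.06 tilt [-0.0012  0.0008] w 0.0317 F [ 0.1 -0.1 -2. ]
units dx,dy [ 0.87 -7.99] rot -0.04
[106.61846674 169.74483192]
[(np.int32(15128), array([89.9, 44. ])), (np.int32(19547), array([452.8, 183.9])), (np.int32(3307), array([ 34.3, 104.8])), (np.int32(4871), array([232.7, 165.6])), (np.int32(37), array([281.5, 126.4])), (np.int32(8897), array([ 37.4, 208.3])), (np.int32(283), array([ 94.7, 140.9])), (np.int32(1020), array([246.4, 193.9])), (np.int32(57), array([110.4, 203.2])), (np.int32(55), array([146.7, 202.7])), (np.int32(37), array([207.2, 223.8])), (np.int32(999), array([163.4, 242.8])), (np.int32(522), array([470.3, 273.7])), (np.int32(275), array([189.6, 282.3])), (np.int32(284), array([328.4, 282.2]))]
```

View pics/w6.png

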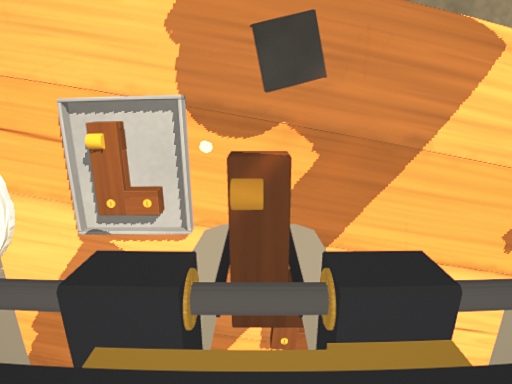

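The left pile is on the left, with its key at (95,141) and dots at (110,203) and (147,203). The held foot is square in the jaws.

Run:
```python
from h import *
P=[[-31,-6,15],[36,0,10],[36,40,10]];c=load('w6')
q,s=fit([(c,[(94.7,140.9),(110.4,203.2),(146.7,202.7)])],1,.014,P);print(q,np.degrees(q[2]),s)
q4,s4=fit([(c,[(94.7,140.9),(110.4,203.2),(146.7,202.7)]),(load('top0'),[(546*.64,322*.64),None,None])],1,None,P) if 0 else (0,0)
m=Ro.from_euler('z',np.radians(10.06)).as_matrix()
for d in(-.002,0,.002):print(d,proj(c,m@[-.031+d,-.006,.015]+np.array([.501,-.1854,.185-.0158+.01])))
plan(q[0],q[1],np.degrees(q[2]))
```

```text
[ 0.51883625 -0.34566205  0.1747291 ] 10.011239815243316 0.18544354442798497
-0.002 [248.0311709  191.36697338]
0 [248.07028937 195.302206  ]
0.002 [248.10934192 199.2103428 ]
t 13.4667 tcp [ 0.501  -0.1854  0.185 ] th 100.06 tilt [-0.0012  0.0008] w 0.0317 F [ 0.1 -0.1 -2. ]
units dx,dy [ 0.89 -8.01] rot -0.01
```

Request:
servo_tool(targets=[{"delta_pos": [0.1, -0.7, 0], "rot": [0, 0, 0], "jaw": 0}, {"delta_pos": [0.1, -0.9, 0], "rot": [0, 0, 0], "jaw": 0}, {"delta_pos": [0.1, -0.9, 0], "rot": [0, 0, 0], "jaw": 0}, {"delta_pos": [0.1, -0.9, 0], "rot": [0, 0, 0], "jaw": 0}, {"delta_pos": [0.1, -0.9, 0], "rot": [0, 0, 0], "jaw": 0}, {"delta_pos": [0.1, -0.9, 0], "rot": [0, 0, 0], "jaw": 0}, {"delta_pos": [0.1, -0.9, -0.5], "rot": [0, 0, 0], "jaw": 0}, {"delta_pos": [0.1, -0.9, -1], "rot": [0, 0, 0], "jaw": 0}, {"delta_pos": [0.1, -0.7, -1], "rot": [0, 0, 0], "jaw": 0}, {"delta_pos": [0, -0.3, -1], "rot": [0, 0, 0], "jaw": 0}, {"delta_pos": [0, 0, -0.7], "rot": [0, 0, 0], "jaw": 0}, {"delta_pos": [0, 0, -0.5], "rot": [0, 0, 0], "jaw": 0}])

```text
time_s: 14.47
eef_pos: [0.5184, -0.3439, 0.0885]
ee_rot: [0.642, 0.767, 0.0, -0.002]
ft_force: [-0.4, -0.3, -1.1]
gripper_width: 0.0314
```

Request:
servo_tool(targets=[{"delta_pos": [0, 0, -0.6], "rot": [0, 0, 0], "jaw": 0}, {"delta_pos": [0, 0, -0.3], "rot": [0, 0, 0], "jaw": 0}, {"delta_pos": [0, 0, 0], "rot": [0, 0, 0], "jaw": 0}, {"delta_pos": [0, 0, 0], "rot": [0, 0, 0], "jaw": 0}])

```text
time_s: 14.8
eef_pos: [0.5199, -0.3448, 0.0739]
ee_rot: [0.642, 0.767, 0.0, 0.0]
ft_force: [-0.6, 0.1, -1.0]
gripper_width: 0.0316
```

Run:
```python
from h import *
plan(.5188,-.3457,10.0)
```

```text
t 14.8 tcp [ 0.5199 -0.3448  0.0739] th 100.17 tilt [ 0.0001 -0.0001] w 0.0316 F [-0.6  0.1 -1. ]
units dx,dy [-0.05 -0.05] rot -0.02
```

Request:
servo_tool(targets=[{"delta_pos": [-0.03, -0.05, -0.4], "rot": [0, 0, 0], "jaw": 0}, {"delta_pos": [0, 0, -0.4], "rot": [0, 0, 0], "jaw": 0}, {"delta_pos": [0, 0, -0.3], "rot": [0, 0, 0], "jaw": 0}, {"delta_pos": [0, 0, -0.3], "rot": [0, 0, 0], "jaw": 0}, {"delta_pos": [0, 0, -0.2], "rot": [0, 0, 0], "jaw": 0}, {"delta_pos": [0, 0, 0], "rot": [0, 0, 0], "jaw": 0}, {"delta_pos": [0, 0, 0], "rot": [0, 0, 0], "jaw": 0}])

```text
time_s: 15.38
eef_pos: [0.5188, -0.3461, 0.0413]
ee_rot: [0.642, 0.767, 0.0, -0.0]
ft_force: [-1.0, 0.0, -0.2]
gripper_width: 0.0316
```

Request:
servo_tool(targets=[{"delta_pos": [0, 0, -0.06], "rot": [0, 0, 0], "jaw": 0}, {"delta_pos": [0, 0, -0.03], "rot": [0, 0, 0], "jaw": 0}, {"delta_pos": [0, 0, 0], "rot": [0, 0, 0], "jaw": 0}])

```text
time_s: 15.63
eef_pos: [0.519, -0.3463, 0.0399]
ee_rot: [0.642, 0.767, -0.0, 0.0]
ft_force: [0.3, -0.7, -0.6]
gripper_width: 0.0317
```

Request:
servo_tool(targets=[{"delta_pos": [0, 0, 0], "rot": [0, 0, 0], "jaw": 0.3}, {"delta_pos": [0, 0, 0], "rot": [0, 0, 0], "jaw": 0.6}, {"delta_pos": [0, 0, 0], "rot": [0, 0, 0], "jaw": 0.7}, {"delta_pos": [0, 0, 0], "rot": [0, 0, 0], "jaw": 0.7}, {"delta_pos": [0, 0, 0.3], "rot": [0, 0, 0], "jaw": 0.7}, {"delta_pos": [0, 0, 0.8], "rot": [0, 0, 0], "jaw": 0.7}, {"delta_pos": [0, 0, 1], "rot": [0, 0, 0], "jaw": 0.7}, {"delta_pos": [0, 0, 1], "rot": [0, 0, 0], "jaw": 0.7}, {"delta_pos": [0, 0, 1], "rot": [0, 0, 0], "jaw": 0.7}, {"delta_pos": [0, 0.5, 1], "rot": [0, 0, 0], "jaw": 0.7}, {"delta_pos": [0, 1, 1], "rot": [0, 0, -0.4], "jaw": 0.7}, {"delta_pos": [0, 1, 1], "rot": [0, 0, -0.4], "jaw": 0.7}])

```text
time_s: 16.63
eef_pos: [0.5188, -0.2962, 0.1834]
ee_rot: [0.679, 0.734, 0.0, 0.0]
ft_force: [-0.2, 0.0, -0.3]
gripper_width: 0.0651
```

Run:
```python
from h import *
c=snap('wrist','w7');plan(.6619,-.1224,3.7);print(proj(c,[.5188,-.3457,.044]));print([b for b in brass(c,60,80,260,200) if b[0]<600])
```

```text
t 16.6833 tcp [ 0.5211 -0.2937  0.1884] th 94.34 tilt [ 0.0056 -0.0017] w 0.0652 F [ 3.3 -0.5  3.4]
units dx,dy [7.04 8.56] rot -0.09
[207.35068688 180.79379261]
[(np.int32(315), array([197.5, 149.8])), (np.int32(72), array([253.9, 212.6])), (np.int32(68), array([214.2, 216.1])), (np.int32(20), array([115.2, 239.5])), (np.int32(8), array([125.4, 240.6])), (np.int32(36), array([119.5, 248.4])), (np.int32(103), array([144.6, 252.4])), (np.int32(160), array([233. , 257.4])), (np.int32(58), array([141.1, 263.1])), (np.int32(34), array([311.4, 259.7])), (np.int32(230), array([127.1, 273.9])), (np.int32(43), array([201.4, 278.3]))]
```

Request:
servo_tool(targets=[{"delta_pos": [0.6, 1, 0], "rot": [0, 0, -0.1], "jaw": 0.8}, {"delta_pos": [0.6, 1, 0], "rot": [0, 0, 0], "jaw": 0.8}, {"delta_pos": [0.6, 1, 0], "rot": [0, 0, 0], "jaw": 0.8}, {"delta_pos": [0.6, 1, 0], "rot": [0, 0, 0], "jaw": 0.8}, {"delta_pos": [0.6, 1, 0], "rot": [0, 0, 0], "jaw": 0.8}, {"delta_pos": [0.6, 1, 0], "rot": [0, 0, 0], "jaw": 0.8}, {"delta_pos": [0.7, 0.8, 0], "rot": [0, 0, 0], "jaw": 0.8}, {"delta_pos": [0.7, 0.6, 0], "rot": [0, 0, 0], "jaw": 0.8}, {"delta_pos": [0.7, 0.3, 0], "rot": [0, 0, 0], "jaw": 0.8}, {"delta_pos": [0.7, 0, 0], "rot": [0, 0, 0], "jaw": 0.8}, {"delta_pos": [0.3, 0, 0], "rot": [0, 0, 0], "jaw": 0.8}, {"delta_pos": [0, 0, 0], "rot": [0, 0, 0], "jaw": 0.8}])

```text
time_s: 17.68
eef_pos: [0.6538, -0.1421, 0.1819]
ee_rot: [0.682, 0.731, 0.0, 0.0]
ft_force: [-1.2, -0.5, -1.0]
gripper_width: 0.0746
```

Run:
```python
from h import *
c=snap('wrist','w8');plan(.6619,-.1224,3.7);print(proj(c,[.6619,-.1224,.02]));print([b for b in brass(c,100,60,300,180) if b[0]<600])
```

```text
t 17.7333 tcp [ 0.6531 -0.1424  0.1818] th 93.96 tilt [-0.0003 -0.0001] w 0.0741 F [-0.1 -0.3 -1.2]
units dx,dy [0.44 1.  ] rot -0.04
[276.2711215 188.2875135]
[(np.int32(285), array([181.8, 112.2])), (np.int32(20), array([162.4, 118.6])), (np.int32(204), array([191.7, 120.2])), (np.int32(45), array([112. , 125.6])), (np.int32(101), array([327.2, 127.5])), (np.int32(405), array([168.7, 153.2])), (np.int32(11), array([330.9, 146.1])), (np.int32(182), array([378. , 150.1])), (np.int32(38), array([124.8, 152.2])), (np.int32(225), array([270.3, 160.9])), (np.int32(52), array([306.1, 158.5])), (np.int32(15), array([296.4, 168.4])), (np.int32(8), array([120.1, 170.9])), (np.int32(12), array([128.4, 171.9])), (np.int32(170), array([160.5, 174.5])), (np.int32(95), array([351.5, 182.8])), (np.int32(599), array([352.2, 192.1])), (np.int32(16), array([381.4, 185.6])), (np.int32(12), array([166.8, 189.3])), (np.int32(13), array([173.3, 189.5])), (np.int32(54), array([299.3, 193.5])), (np.int32(92), array([314.1, 202.2])), (np.int32(8), array([351.9, 204.5])), (np.int32(307), array([374. , 213.3])), (np.int32(56), array([276. , 221.7])), (np.int32(52), array([312.6, 221.4]))]
```

Run:
```python
from h import *
P=[[-31,-6,15],[36,0,10],[36,40,10]]
q,s=fit([(load('w7'),[(197.5,149.8),(214.2,216.1),(253.9,212.6)])],1,.034,P);print('placed',q,np.degrees(q[2]),s)
q,s=fit([(load('w8'),[(270.3,160.9),(276,221.7),(312.6,221.4)])],1,.01,P);print(q,np.degrees(q[2]),s);plan(q[0],q[1],np.degrees(q[2]))
```

```text
placed [ 0.51871751 -0.34380264  0.16794287] 9.622417380885597 0.3627298794835737
[ 0.6632146  -0.12260545  0.07938304] 4.548313018681548 0.1740049168460503
t 17.7333 tcp [ 0.6531 -0.1424  0.1818] th 93.96 tilt [-0.0003 -0.0001] w 0.0741 F [-0.1 -0.3 -1.2]
units dx,dy [0.51 0.99] rot 0.09
```

Request:
servo_tool(targets=[{"delta_pos": [0.2, 0.4, -0.6], "rot": [0, 0, 0.09], "jaw": 0.8}, {"delta_pos": [0.3, 0.6, -0.9], "rot": [0, 0, 0], "jaw": 0.8}, {"delta_pos": [0, 0, -0.9], "rot": [0, 0, 0], "jaw": 0.8}, {"delta_pos": [0, 0, -0.9], "rot": [0, 0, 0], "jaw": 0.8}, {"delta_pos": [0, 0, -0.9], "rot": [0, 0, 0], "jaw": 0.8}, {"delta_pos": [0, 0, -0.9], "rot": [0, 0, 0], "jaw": 0.8}, {"delta_pos": [0, 0, -0.9], "rot": [0, 0, 0], "jaw": 0.8}, {"delta_pos": [0, 0, -0.9], "rot": [0, 0, 0], "jaw": 0.8}, {"delta_pos": [0, 0, -0.8], "rot": [0, 0, 0], "jaw": 0.8}, {"delta_pos": [0, 0, -0.5], "rot": [0, 0, 0], "jaw": 0.8}, {"delta_pos": [0, 0, -0.1], "rot": [0, 0, 0], "jaw": 0.8}, {"delta_pos": [0, 0, 0], "rot": [0, 0, 0], "jaw": 0.8}])

```text
time_s: 18.73
eef_pos: [0.6619, -0.1219, 0.0147]
ee_rot: [0.678, 0.735, -0.0, -0.001]
ft_force: [0.7, 0.0, 0.4]
gripper_width: 0.0744
```

Run:
```python
from h import *
plan(.6632,-.1226,4.5)
```

```text
t 18.7333 tcp [ 0.6619 -0.1219  0.0147] th 94.56 tilt [-0.002   0.0006] w 0.0744 F [0.7 0.  0.4]
units dx,dy [ 0.06 -0.03] rot -0.01
```

Request:
servo_tool(targets=[{"delta_pos": [0, 0, 0], "rot": [0, 0, 0], "jaw": 0.5}, {"delta_pos": [0, 0, 0], "rot": [0, 0, 0], "jaw": 0}, {"delta_pos": [0, 0, 0], "rot": [0, 0, 0], "jaw": 0}, {"delta_pos": [0, 0, 0], "rot": [0, 0, 0], "jaw": 0}, {"delta_pos": [0, 0, 0], "rot": [0, 0, 0], "jaw": 0}, {"delta_pos": [0, 0, 0], "rot": [0, 0, 0], "jaw": 0}, {"delta_pos": [0, 0, 0], "rot": [0, 0, 0], "jaw": 0}, {"delta_pos": [0, 0, 0], "rot": [0, 0, 0], "jaw": 0}, {"delta_pos": [0, 0, 0], "rot": [0, 0, 0], "jaw": 0}, {"delta_pos": [0, 0, 0], "rot": [0, 0, 0], "jaw": 0}])

```text
time_s: 19.57
eef_pos: [0.6631, -0.1223, 0.016]
ee_rot: [0.678, 0.735, 0.0, 0.0]
ft_force: [0.2, -0.9, 1.6]
gripper_width: 0.0313
```

Run:
```python
from h import *
plan(.501,-.185,10)
```

```text
t 19.5667 tcp [ 0.6631 -0.1223  0.016 ] th 94.56 tilt [ 0.0002 -0.0001] w 0.0313 F [ 0.2 -0.9  1.6]
units dx,dy [-8.11 -3.13] rot 0.79
```

Request:
servo_tool(targets=[{"delta_pos": [0, 0, 0.5], "rot": [0, 0, 0], "jaw": 0}, {"delta_pos": [0, 0, 1], "rot": [0, 0, 0], "jaw": 0}, {"delta_pos": [-0.5, 0, 1], "rot": [0, 0, 0], "jaw": 0}, {"delta_pos": [-0.9, -0.4, 1], "rot": [0, 0, 0.2], "jaw": 0}, {"delta_pos": [-1, -0.4, 1], "rot": [0, 0, 0.2], "jaw": 0}, {"delta_pos": [-1, -0.4, 1], "rot": [0, 0, 0.2], "jaw": 0}, {"delta_pos": [-1, -0.4, 1], "rot": [0, 0, 0.2], "jaw": 0}, {"delta_pos": [-1, -0.4, 1], "rot": [0, 0, 0], "jaw": 0}, {"delta_pos": [-1, -0.4, 1], "rot": [0, 0, 0], "jaw": 0}, {"delta_pos": [-1, -0.4, 0.5], "rot": [0, 0, 0], "jaw": 0}, {"delta_pos": [-0.7, -0.3, 0], "rot": [0, 0, 0], "jaw": 0}, {"delta_pos": [0, 0, 0], "rot": [0, 0, 0], "jaw": 0}])

```text
time_s: 20.57
eef_pos: [0.4996, -0.1855, 0.1977]
ee_rot: [0.643, 0.766, -0.0, 0.001]
ft_force: [-0.2, 1.7, -1.8]
gripper_width: 0.0319
```

Request:
servo_tool(targets=[{"delta_pos": [0, 0, 0], "rot": [0, 0, 0], "jaw": 0}, {"delta_pos": [0, 0, 0], "rot": [0, 0, 0], "jaw": 0}])

```text
time_s: 20.73
eef_pos: [0.5013, -0.1839, 0.1958]
ee_rot: [0.642, 0.766, 0.0, -0.0]
ft_force: [-0.3, -0.5, -0.6]
gripper_width: 0.0319
```

Run:
```python
from h import *
c=snap('wrist','w9');plan(.5188,-.3457,10);print(proj(c,[.5188,-.3457,.044]));print([b for b in brass(c,40,80,270,170) if b[0]<1500])
```

```text
t 20.7833 tcp [ 0.5013 -0.1838  0.1955] th 100.08 tilt [-0.0003  0.0005] w 0.0317 F [-0.6 -1.1 -0.9]
units dx,dy [ 0.87 -8.1 ] rot -0.01
[ 98.74501629 171.41274606]
[(np.int32(1403), array([124.9,  85.8])), (np.int32(1362), array([ 57.2, 104.9])), (np.int32(45), array([277.4, 125.6])), (np.int32(304), array([ 87.2, 140.6])), (np.int32(1029), array([246.7, 195. ])), (np.int32(51), array([103.5, 204.9])), (np.int32(60), array([140.8, 205.2])), (np.int32(1223), array([169.7, 239.1]))]
```

View pics/w9.png

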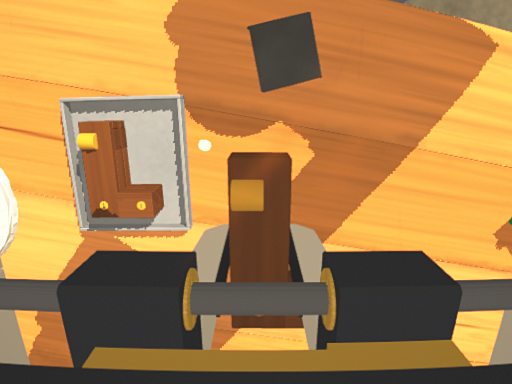

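The placed foot lies flat and flush on the left pile (key (87,141), dots (104,205) and (141,205)), and the second left-hand foot is held square.

Run:
```python
from h import *
P=[[-31,-6,15],[36,0,10],[36,40,10]]
o=[(87.2,140.6),(103.5,204.9),(140.8,205.2)]
q,s=fit([(load('w9'),o)],1,.034,P);print('placed',q,np.degrees(q[2]),s)
o7=[(197.5,149.8),(214.2,216.1),(253.9,212.6)]
A=[tri([(load('w9'),a),(load('w7'),b)]).round(4) for a,b in zip(o,o7)];print(A)
plan(q[0],q[1],np.degrees(q[2]))
```

```text
placed [ 0.51820518 -0.34518427  0.16408799] 9.40154946415079 0.1597119958661113
[array([ 0.488 , -0.3547,  0.052 ]), array([ 0.5525, -0.3371,  0.0486]), array([ 0.5458, -0.2983,  0.0488])]
t 20.7833 tcp [ 0.5013 -0.1838  0.1955] th 100.08 tilt [-0.0003  0.0005] w 0.0317 F [-0.6 -1.1 -0.9]
units dx,dy [ 0.84 -8.07] rot -0.1
```

Request:
servo_tool(targets=[{"delta_pos": [0.1, -0.7, 0], "rot": [0, 0, -0.05], "jaw": 0}, {"delta_pos": [0.1, -0.9, 0], "rot": [0, 0, 0], "jaw": 0}, {"delta_pos": [0.1, -0.9, 0], "rot": [0, 0, 0], "jaw": 0}, {"delta_pos": [0.1, -0.9, 0], "rot": [0, 0, 0], "jaw": 0}, {"delta_pos": [0.1, -0.9, 0], "rot": [0, 0, 0], "jaw": 0}, {"delta_pos": [0.1, -0.9, 0], "rot": [0, 0, 0], "jaw": 0}, {"delta_pos": [0.1, -0.9, -0.3], "rot": [0, 0, 0], "jaw": 0}, {"delta_pos": [0.1, -0.9, -0.8], "rot": [0, 0, 0], "jaw": 0}, {"delta_pos": [0, -0.7, -1], "rot": [0, 0, 0], "jaw": 0}, {"delta_pos": [0, -0.3, -1], "rot": [0, 0, 0], "jaw": 0}, {"delta_pos": [0, 0, -0.8], "rot": [0, 0, 0], "jaw": 0}, {"delta_pos": [0, 0, -0.6], "rot": [0, 0, 0], "jaw": 0}])

```text
time_s: 21.78
eef_pos: [0.5163, -0.3444, 0.1027]
ee_rot: [0.645, 0.764, -0.0, -0.002]
ft_force: [-0.2, 0.7, -1.0]
gripper_width: 0.0318
```

Request:
servo_tool(targets=[{"delta_pos": [0, 0, -0.5], "rot": [0, 0, 0], "jaw": 0}, {"delta_pos": [0, 0, -0.1], "rot": [0, 0, 0], "jaw": 0}, {"delta_pos": [0, 0, 0], "rot": [0, 0, 0], "jaw": 0}, {"delta_pos": [0, 0, 0], "rot": [0, 0, 0], "jaw": 0}])

```text
time_s: 22.12
eef_pos: [0.5176, -0.3444, 0.0947]
ee_rot: [0.645, 0.765, 0.0, 0.001]
ft_force: [0.5, -0.2, -0.4]
gripper_width: 0.0319
```

Run:
```python
from h import *
plan(.5185,-.3455,9.7)
```

```text
t 22.1167 tcp [ 0.5176 -0.3444  0.0947] th 99.74 tilt [ 0.0009 -0.0007] w 0.0319 F [ 0.5 -0.2 -0.4]
units dx,dy [ 0.04 -0.06] rot -0.01
```

Request:
servo_tool(targets=[{"delta_pos": [0.04, -0.05, -0.4], "rot": [0, 0, 0], "jaw": 0}, {"delta_pos": [0, 0, -0.4], "rot": [0, 0, 0], "jaw": 0}, {"delta_pos": [0, 0, -0.3], "rot": [0, 0, 0], "jaw": 0}, {"delta_pos": [0, 0, -0.3], "rot": [0, 0, 0], "jaw": 0}, {"delta_pos": [0, 0, -0.2], "rot": [0, 0, 0], "jaw": 0}, {"delta_pos": [0, 0, 0], "rot": [0, 0, 0], "jaw": 0}, {"delta_pos": [0, 0, 0], "rot": [0, 0, 0], "jaw": 0}])

```text
time_s: 22.7
eef_pos: [0.5176, -0.3451, 0.0615]
ee_rot: [0.645, 0.764, -0.0, -0.0]
ft_force: [-0.1, -0.3, -0.4]
gripper_width: 0.0319
```

Request:
servo_tool(targets=[{"delta_pos": [0, 0, -0.06], "rot": [0, 0, 0], "jaw": 0}, {"delta_pos": [0, 0, -0.03], "rot": [0, 0, 0], "jaw": 0}, {"delta_pos": [0, 0, 0], "rot": [0, 0, 0], "jaw": 0}])

```text
time_s: 22.95
eef_pos: [0.5178, -0.3452, 0.0601]
ee_rot: [0.645, 0.764, -0.0, 0.0]
ft_force: [0.3, 0.4, -0.6]
gripper_width: 0.0318
```

Seated height reached with no blockage. I'll release and retreat.

Request:
servo_tool(targets=[{"delta_pos": [0, 0, 0], "rot": [0, 0, 0], "jaw": 0.3}, {"delta_pos": [0, 0, 0], "rot": [0, 0, 0], "jaw": 0.6}, {"delta_pos": [0, 0, 0], "rot": [0, 0, 0], "jaw": 0.7}, {"delta_pos": [0, 0, 0], "rot": [0, 0, 0], "jaw": 0.7}, {"delta_pos": [0, 0, 0.3], "rot": [0, 0, 0], "jaw": 0.7}, {"delta_pos": [0, 0, 0.8], "rot": [0, 0, 0], "jaw": 0.7}, {"delta_pos": [0, 0, 1], "rot": [0, 0, 0], "jaw": 0.7}, {"delta_pos": [0, 0, 1], "rot": [0, 0, 0], "jaw": 0.7}, {"delta_pos": [0, 0.5, 1], "rot": [0, 0, 0], "jaw": 0.7}, {"delta_pos": [0, 1, 1], "rot": [0, 0, 0], "jaw": 0.7}, {"delta_pos": [0, 1, 1], "rot": [0, 0, 0], "jaw": 0.7}, {"delta_pos": [0, 1, 0], "rot": [0, 0, 0], "jaw": 0.7}])

```text
time_s: 23.95
eef_pos: [0.5199, -0.2761, 0.188]
ee_rot: [0.645, 0.764, 0.001, 0.004]
ft_force: [0.5, 1.1, 0.6]
gripper_width: 0.0651
```

Request:
servo_tool(targets=[{"delta_pos": [0, 1, 0], "rot": [0, 0, 0], "jaw": 0.7}, {"delta_pos": [0, 1, 0], "rot": [0, 0, 0], "jaw": 0.7}, {"delta_pos": [0, 0, 0], "rot": [0, 0, 0], "jaw": 0.7}, {"delta_pos": [0, 0, 0], "rot": [0, 0, 0], "jaw": 0.7}, {"delta_pos": [0, 0, 0], "rot": [0, 0, 0], "jaw": 0.7}])

```text
time_s: 24.37
eef_pos: [0.5179, -0.2357, 0.1825]
ee_rot: [0.645, 0.765, -0.0, 0.0]
ft_force: [-0.3, 0.3, 0.5]
gripper_width: 0.0654
```

Run:
```python
from h import *
c=snap('wrist','w10');plan(.5188,-.3457,10);d=snap('side','s10');t=snap('top','t10')
f=lambda c,x,y,w,h,s:cv2.resize(c['frame'][y:y+h,x:x+w,::-1],(w*s,h*s),interpolation=cv2.INTER_CUBIC)
a=f(d,190,120,200,80,4);g=np.hstack([f(d,255,255,110,75,4)[:,:400],f(c,40,80,200,150,2)])
g=cv2.resize(g,(800,300));cv2.imwrite('pics/fin.png',np.vstack([a[:290],g]))
print([b for b in brass(c,20,80,300,170) if b[0]<1500])
```

```text
t 24.4167 tcp [ 0.5178 -0.236   0.1823] th 99.7 tilt [ 0.0003 -0.0006] w 0.065 F [-0.4 -1.1  0.2]
units dx,dy [ 0.05 -5.48] rot 0.04
[(np.int32(11), array([163.7,  80.3])), (np.int32(178), array([206.3,  82.1])), (np.int32(10), array([39.3, 90.4])), (np.int32(11), array([68.9, 95.1])), (np.int32(17), array([88., 98.])), (np.int32(85), array([246.6, 126.6])), (np.int32(386), array([127.8, 135.9])), (np.int32(162), array([ 43.2, 133.5])), (np.int32(13), array([101.1, 146. ])), (np.int32(137), array([ 42.5, 157.6])), (np.int32(13), array([ 79.9, 161.7])), (np.int32(35), array([ 98.6, 165. ])), (np.int32(366), array([ 68.7, 173.3])), (np.int32(11), array([ 89.1, 168.9])), (np.int32(14), array([241.6, 166.6])), (np.int32(31), array([100.4, 170.7])), (np.int32(56), array([ 71.2, 181.9])), (np.int32(23), array([269.2, 190.2])), (np.int32(335), array([290.1, 197.3])), (np.int32(319), array([274.8, 203.4])), (np.int32(66), array([142.8, 208.7])), (np.int32(68), array([185.5, 208.9])), (np.int32(31), array([134. , 248.6])), (np.int32(8), array([150. , 248.8]))]
```

View pics/fin.png

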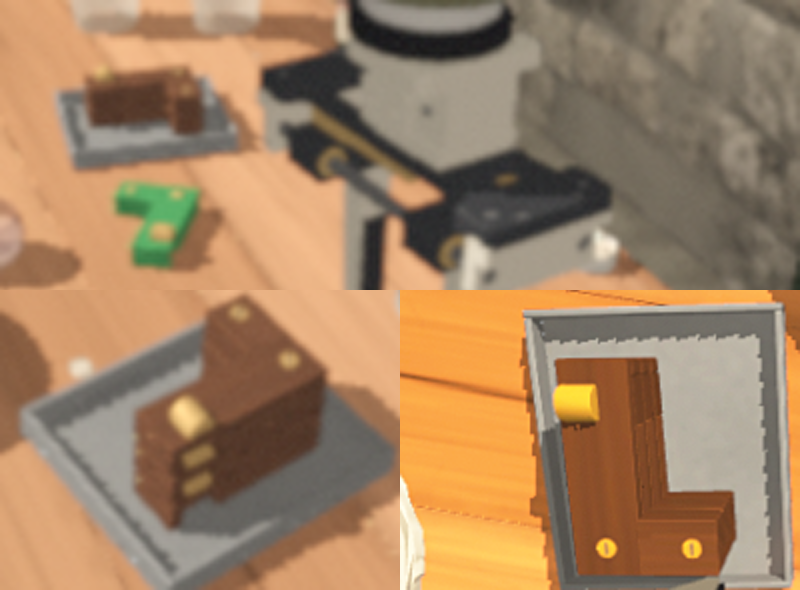

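The last picture shows the left pile three feet high and flush, with each key inside the notch above it. The right pile is two high and level.

Run:
```python
from h import *
P=[[-31,-6,15],[36,0,10],[36,40,10]]
print(fit([(load('w10'),[(127.8,135.9),(142.8,208.7),(185.5,208.9)])],1,.054,P))
print(r.hand_in())
```

```text
(array([ 0.51783414, -0.34417849,  0.15522292]), np.float64(0.19508848295691059))
the job is handed in; nothing more can be done
None
```

All three loose feet are on their own piles and the job is handed in, at about 24.5 s of the 72 s allowed. The right-hand foot is on the right pile. The two left-hand feet are stacked on the left pile.

- **Seating:** Each foot came down to its seated height without being blocked by the key. The final side picture shows the left keys inside the notches above them and the left pile flush. The right pile looks level, but the picture shows it less clearly.
- **Alignment:** The right foot measured within 1 mm and about 1° of the foot below. The first left foot measured within 1 mm and 0.6°. The top left foot measured about 1.8 mm and 1° off the fixed foot.
- **Checks that disagreed:** One check put the first left foot's screw heads at 49 mm instead of the expected 44 mm. One of its two pictures was taken while the arm was moving, and that same picture read the foot's position about 2 mm off. A later picture from a nearly still arm did not show that 2 mm offset.
- **Bystanders:** I kept clear of the candle glasses and the measuring cup, and the forces read at the end of each move stayed within a few newtons. I did not measure their positions again at the end.

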